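# Twist the proud sample cup home in its bench seat

## Task

One of the two steel sample cups on the bench is standing proud, with a gap between its collar and the aluminium seat it sits in. Grip that cup and twist it clockwise (seen from above), letting it work its way down against the friction, until it bottoms out with its collar down on the seat, then let go. Leave the cup that is already home as it is.

Things in the scene. Friction and masses are not known exactly. Their poses are not given: they have to be found in the camera images.
- proud_cup_grip (a point): The steel cup that stands proud: open, upright, round, 44 mm outside diameter, 52 mm tall above a flat collar (60 mm diameter, 5 mm thick). Point on its axis at a good height to grip the stiff wall from above, across any diameter: 22 mm below the rim, 30 mm above the collar's top, 90 mm above the bench at the start, 75 mm when home. z up; x and y turn with the cup.
- proud_cup_sink (a joint): How far the proud cup has gone down (m): 0 at the start, collar 15 mm above the seat; 0.015 home. Captive on a coarse thread: it cannot be lifted out; clockwise from above takes it down 12 mm per rad, 1.25 rad (72 degrees) in all, within one grip, against a steady 0.4 N m of friction. It stays where left; pressing straight down does not move it.
- seat_a_mouth (a point): Centre of the top face of the seat that holds the proud cup: a fixed upright aluminium cylinder, 68 mm diameter, 40 mm high, on a round foot of 90 mm diameter, 9 mm high. The point is 40 mm above the bench, z up. A third seat of the same kind stands empty. Tall totes (over 0.3 m) fill the back left of the bench, beyond x = 0.6 m: approach from the near side.
- home_cup_grip (a point): The other steel cup, same shape and size, already home in a seat of its own with its collar flat on the seat. Point on its axis, 22 mm below its rim, 75 mm above the bench; z up. The same thread would raise it if it were turned anticlockwise.

How it is judged:
By the outcome, as a careful person would: the job done as asked, in the order asked, and still so for the second after the job is handed in, with the robot touching nothing.
It also fails if it takes over 35 s, if anything falls off the work surface, if the arm or the gripper's body presses on something with over 40 N, if the wrist force passes 120 N, or if a joint passes its speed limit or range.

## Robot

A 6-joint arm with a two-finger parallel gripper is mounted at the origin on a cart in front of the work surface, level with it; the furniture and walls round the work are solid. World frame = base frame: x ahead of the robot, y to its left, z up, the work surface at z = 0. Lengths are in mm, angles in degrees, forces in N, time in s.
With the tool pointing down it reaches from about 375 to 825 mm from the base axis. Payload 5.5 kg.
Tool frame: the origin (TCP) lies on the centre line of the jaws, within the pads' length; the fingertips stand r.tips_ahead ahead of it and the grasp point (between the pads) lies 3 mm ahead of it (r.tips_ahead is the distance from the TCP to the fingertips, in mm); z points along the fingers, y is the line along which they close (so a half turn about z gives the same grasp; the last joint's range is limited). The gripper opens to 85 mm and grips with 20 to 120 N. Pads are 22 mm wide; open, the fingers measure 114 mm over their backs; the gripper's body (76 mm by 85 mm) begins 54 mm behind the grasp point. The pads swing forward as they close: fully open they stand 13 mm farther back than shut.
Start: joints at [63.598, 17.962, -2.699, 69.339, 0, 90], TCP at [266.795, 537.415, 253.299] pointing down, gripper open.
Joint ranges: [-152.73, 152.73], [-39.44, 99.34], [-58.76, 71.6], [-118.89, 123.64], [-81.53, 83.1], [-180, 180]. Speed limits (degrees/s): [136.94, 136.94, 172.46, 180, 180, 180].

## Interface

Orientations are given as [roll, pitch, yaw] about the fixed x, y, z axes, in that order (R = Rz(yaw) Ry(pitch) Rx(roll)).
In Python, from bench import r, eyes, ticket, search_frame gives the robot as it stands. The module is installed in compiled form; this text tells all that it offers.
- The arm moves only by the shell command python3 -m pendant 'ROWS' [FORCE]. ROWS is JSON, one flat list of numbers, 7 for each row, row after row: the shift along the tool's x, y, z in m, then the turn, a rotation vector about the tool's x, y, z in rad, then the opening, from 0 (shut) to 1 (fully open). A call has 1 to 12 rows; each row is the pose to reach, as a shift and turn from the pose commanded when the call began, along the tool's axes at that moment; what a row does not reach only later rows make up. A row lasts 1/10 s, in which the tool goes at most 50 mm and 8.59 degrees, less where a joint would pass 70% of its speed; a pose out of reach is approached as far as the arm can. A call with a gripper value outside its range is refused whole. The fingers move at their own pace and stop on an object; FORCE is the grip in N (left out, the last holds). Time passes only in rows, so rows that repeat a pose let the fingers close. It gives the time, the measured TCP pose, the force, the opening and the grip force at its end, in the units of the state.
- r.observe(): the state, without advancing time (a new reading comes with each control period).
- eyes.read_camera(name): name is "side" or "top" or "wrist"; returns the picture (384x512x3 uint8, red, green, blue); there is no depth.
- eyes.get_calibration(name): a dict with "intrinsics" (3x3 intrinsics, pixels), "xyz" and "rotation" of the camera in the world. Camera axes: x right, y up, looking along -z (the intrinsics and any distortion apply to the point x, -y, -z); pixel columns grow to the right and rows downward; lengths in mm; the calibration is good to about 2 mm. The wrist camera is an equidistant fisheye: a pixel r from the principal point sees the ray r / f radians off the axis. A picture is of the moment at which its call begins: read the wrist's pose just before it. get_calibration takes no time and is no camera call; for the wrist camera it gives the pose at the moment of the call.
- ticket.hand_in(): hands the job in; it is judged then, once.
Trained networks look in the newest picture that a camera, given by its name, has taken for a name from the list of things; names that differ only in an ending like _2 or _b are one class to them, and where a whole thing is asked for, a point or a joint stands for the part that bears it (a point fixed in the world has none). Each returns a list of dicts, best first, with "score" (0 to 1); they miss things now and then, are a little off and sometimes report something else, mostly with a low value. They report only what shows in the picture. A call takes as long as a camera call.
- search_frame(camera, name): "at" ([x, y, z] in mm, in world coordinates, good to about 4 mm: the middle of the surface that is visible of it).
The state is a dict: "clock": time; "joints": joint angles; "joint_velocities": joint speeds; "tau": joint torques, N m; "tool_pos": TCP position; "orientation": TCP orientation; "force": force on the tool from outside, world axes, zero at the start; "ft_torque": the same for the moment, N m; "opening": finger opening in mm; "finger_force": force on a finger pad.
Only numpy, scipy, OpenCV 4.12 (cv2) and the standard library are available. Lean on these libraries where they do the work, as an engineer would, in place of code of your own. Each camera call takes 0.05 s, during which the arm holds its last target. There are 200 camera calls.

## Working session

There is one attempt and no reset: what is moved stays moved. The work goes in short steps, Python scripts to look and compute and a shell command to move; the robot and the scene stay as the last step left them, time stands still between calls to the robot, and variables do not carry over. Pictures are saved under pics/ and viewed, at most 10 in all, crops included, and the job is handed in when it is done.

```bash
mkdir -p pics; python3 - <<'E'
from bench import r, eyes, ticket, search_frame
import cv2, numpy as np
ims=[]
for c in ["side","top"]:
    im=eyes.read_camera(c); ims.append(im)
    for n in ["proud_cup_grip","home_cup_grip","seat_a_mouth"]:
        print(c,n,[(np.round(d["at"]).tolist(),round(d["score"],2)) for d in search_frame(c,n)[:4]])
    k=eyes.get_calibration(c); print(np.round(k["xyz"]),np.round(k["rotation"],3).tolist(),np.round(k["intrinsics"],1).tolist())
cv2.imwrite("pics/a.png",cv2.cvtColor(cv2.resize(ims[0],(800,600)),4)); cv2.imwrite("pics/b.png",cv2.cvtColor(cv2.resize(ims[1],(800,600)),4))
s=r.observe(); print(s,r.tips_ahead)
E
```

```text
side proud_cup_grip [([484.0, 144.0, 90.0], 0.67)]
side home_cup_grip [([449.0, -212.0, 71.0], 0.63)]
side seat_a_mouth [([478.0, 144.0, 40.0], 0.83)]
[ 235. -661.  583.] [54.358, 0.901, -20.826] [[460.7, 0.0, 250.8], [0.0, 460.7, 184.6], [0.0, 0.0, 1.0]]
top proud_cup_grip [([491.0, 158.0, 62.0], 0.62)]
top home_cup_grip [([452.0, -189.0, 47.0], 0.76)]
top seat_a_mouth [([478.0, 153.0, 59.0], 0.72)]
[ 269.  -15. 1152.] [10.306, -0.994, -89.043] [[487.4, 0.0, 259.4], [0.0, 487.4, 191.8], [0.0, 0.0, 1.0]]
{'clock': 0.4, 'joints': array([ 6.35978670e+01,  1.79704064e+01, -2.70662859e+00,  6.93370809e+01,
       -2.24496280e-03,  8.99995030e+01]), 'joint_velocities': array([-0.02286153, -0.04934231,  0.01192535, -0.02537864, -0.0634893 ,
       -0.03843131]), 'tau': array([ 3.84186387e-04, -5.38836586e+01,  3.39591765e+01,  6.50578528e-03,
        1.44292684e-06, -9.56400719e-07]), 'tool_pos': array([266.78327462, 537.35397024, 253.1525496 ]), 'orientation': array([-1.79985884e+02,  2.24484030e-03,  1.53598365e+02]), 'force': array([-0.13371198,  0.0859878 , -0.09315855]), 'ft_torque': array([ 0.0011069 , -0.03153018, -0.00385512]), 'finger_force': 0.0, 'opening': 85.77895679143064} 22.0
```

View pics/a.png

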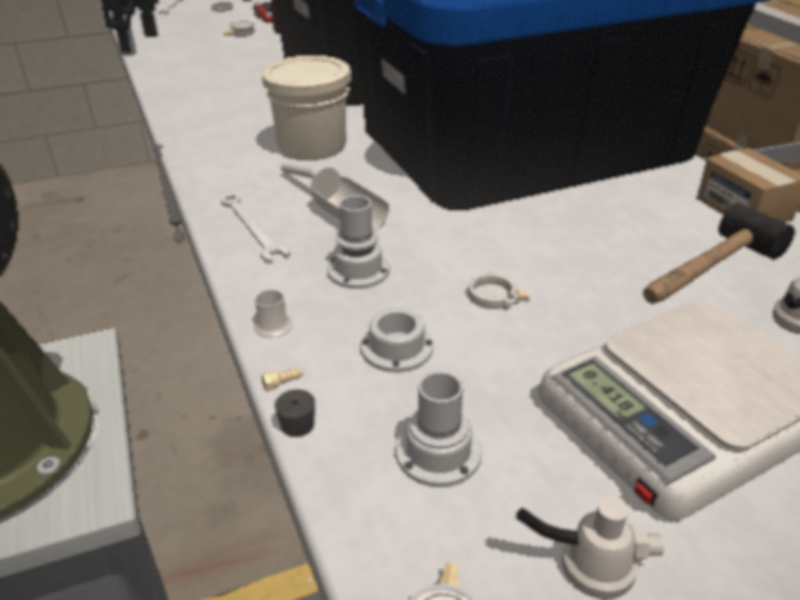

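View pics/b.png

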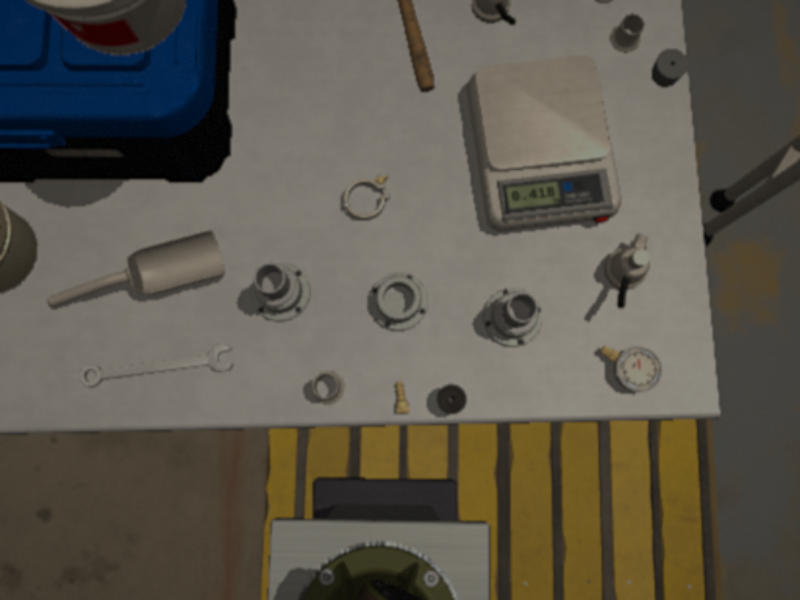

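In the side view the cup with the collar gap is the far one, at about (357,235). Its rim centre is near (356,204). The home cup is at (440,420), and the empty seat is between them at (397,335). In the top view the proud cup's rim is at about (271,276) and the home cup's at (521,308). The networks agree on which cup is which.

```bash
cat > h.py <<'E'
from bench import r, eyes, ticket, search_frame
import numpy as np, cv2
from scipy.spatial.transform import Rotation as R
def rot(e): return R.from_euler('xyz',e,degrees=True)
def ray(k,u,v,fish=False):
    K=k["intrinsics"]; p=np.array([(u-K[0][2])/K[0][0],(v-K[1][2])/K[1][1]])
    if fish:
        t=np.linalg.norm(p); p=p*np.tan(t)/max(t,1e-9)
    return rot(k["rotation"]).apply([p[0],-p[1],-1])
def plane(k,u,v,z,fish=False):
    d=ray(k,u,v,fish); o=np.array(k["xyz"]); return o+d*(z-o[2])/d[2]
def shift(target):
    s=r.observe(); return rot(s["orientation"]).inv().apply(np.array(target)-s["tool_pos"])/1000
E
python3 - <<'E'
from h import *
for c,u,v in [("side",356,204),("top",271,276)]:
    print(c,plane(eyes.get_calibration(c),u*.64,v*.64,112).round(1))
print(shift([480,152,200]), eyes.get_calibration("wrist"))
E
```

```text
side [486.2 155.4 112. ]
top [488.  157.2 112. ]
[-0.36232772 -0.25033898  0.05322842] {'intrinsics': array([[297.31863964,   0.        , 257.28762774],
       [  0.        , 297.31863964, 189.37479696],
       [  0.        ,   0.        ,   1.        ]]), 'xyz': array([190.18836062, 575.36348059, 373.66939159]), 'rotation': array([-1.89614979e+01, -5.76994302e-02,  6.35822298e+01])}
```

```bash
python3 -m pendant '[-0.03,-0.02,0,0,0,0,1, -0.07,-0.047,0.005,0,0,0,1, -0.11,-0.073,0.01,0,0,0,1, -0.15,-0.1,0.015,0,0,0,1, -0.19,-0.127,0.02,0,0,0,1, -0.23,-0.153,0.025,0,0,0,1, -0.27,-0.18,0.03,0,0,0,1, -0.31,-0.206,0.035,0,0,0,1, -0.34,-0.226,0.04,0,0,0,1, -0.358,-0.238,0.04,0,0,0,1, -0.367,-0.244,0.04,0,0,0,1, -0.367,-0.244,0.04,0,0,0,1]' 80
python3 - <<'E'
from h import *
im=eyes.read_camera("wrist"); k=eyes.get_calibration("wrist")
print([(np.round(d["at"]).tolist(),round(d["score"],2)) for d in search_frame("wrist","proud_cup_grip")[:3]],k)
cv2.imwrite("pics/c.png",cv2.cvtColor(cv2.resize(im,(800,600)),4))
print(r.observe()["joints"].round(1))
E
```

```text
clock: 1.6
tool_pos: [487.5, 155.0, 213.4]
orientation: [180.0, 0.0, 153.5]
force: [-0.4, 1.5, -0.2]
opening: 85.4
finger_force: 0.0
[] {'intrinsics': array([[297.31863964,   0.        , 257.28762774],
       [  0.        , 297.31863964, 189.37479696],
       [  0.        ,   0.        ,   1.        ]]), 'xyz': array([410.47673133, 193.81119432, 333.92527283]), 'rotation': array([-18.94309688,  -0.09826802,  63.5402157 ])}
[ 17.8   9.6 -18.7  61.7   0.   44.2]
```

View pics/c.png

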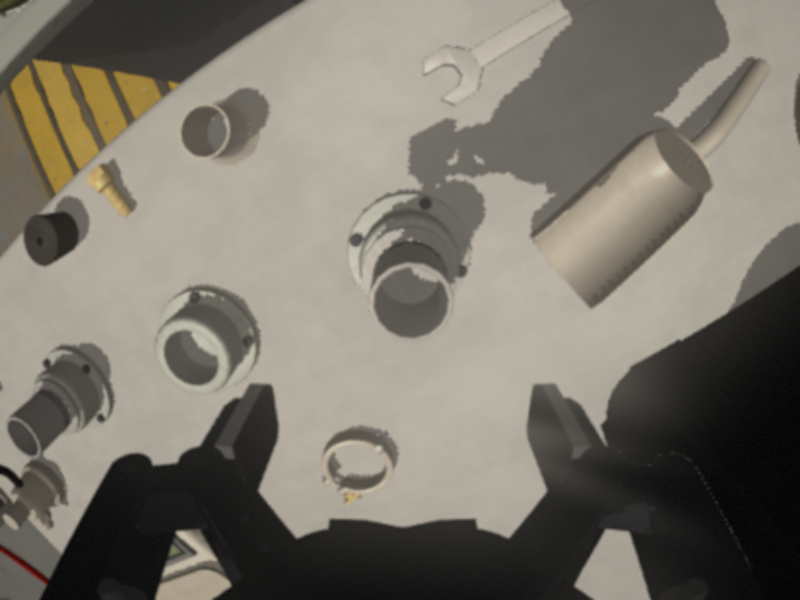

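The wrist view shows the proud cup, with its rim ellipse centred at about (412,299), between the fingers at (245,430) and (560,430). The scoop is to the right, with its nearest edge at (565,270).

```bash
python3 - <<'E'
from h import *
k=eyes.get_calibration("wrist")
p=plane(k,412*.64,299*.64,112,True); print(p)
for t in ([p[0],p[1],90+3],): print(shift(t))
E
```

```text
[482.28429489 164.51298327 112.        ]
[0.00757059 0.00531425 0.12040649]
```

Wrist and fixed cameras disagree by about 9 mm, so I'll step closer and check both.

```bash
python3 -m pendant '[0.001,0.001,0.015,0,0,0,1, 0.003,0.002,0.035,0,0,0,1, 0.004,0.003,0.05,0,0,0,1, 0.004,0.003,0.05,0,0,0,1, 0.004,0.003,0.05,0,0,0,1]'
python3 - <<'E'
from h import *
im=eyes.read_camera("wrist"); k=eyes.get_calibration("wrist"); print(k["xyz"],k["rotation"])
a=cv2.cvtColor(im,4)[110:310,160:360]
A=cv2.imread("pics/a.png")[170:270,310:410]; B=cv2.imread("pics/b.png")[230:330,230:330]
f=lambda x,n:cv2.resize(x,(n,n),interpolation=cv2.INTER_CUBIC)
cv2.imwrite("pics/d.png",np.hstack([f(a,400),np.vstack([f(A,200),f(B,200)])]))
E
```

```text
clock: 2.2
tool_pos: [484.3, 161.1, 163.6]
orientation: [-180.0, -0.0, 153.7]
force: [0.4, 0.5, 0.7]
opening: 85.1
finger_force: 0.0
[408.13960221 198.87195793 284.55044737] [-18.99120833  -0.11057628  63.66035604]
```

View pics/d.png

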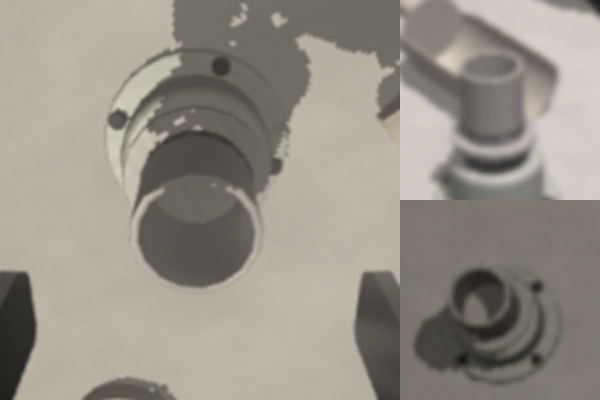

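The close wrist view (left) shows the rim centre at crop (197,232), which is native (258.5,226). The fingers sit evenly on either side of it, and the refined rim centres are (355.5,203) in the side view and (270.5,279) in the top view.

```bash
python3 - <<'E'
from h import *
k=eyes.get_calibration("wrist")
p=plane(k,258.5,226,112,True); print(p)
for c,u,v in [("side",355.5,203),("top",270.5,279)]:
    print(c,plane(eyes.get_calibration(c),u*.64,v*.64,112).round(1))
print(r.observe()["tool_pos"],shift([p[0],p[1],93]),shift([484,159,93]))
E
```

```text
[484.22042133 162.44823727 112.        ]
side [486.4 158.3 112. ]
top [483.7 157.6 112. ]
[484.86693818 161.0331138  164.08985049] [0.00124529 0.000934   0.07108983] [-8.61838962e-05 -2.25443098e-03  7.10884104e-02]
```

All readings agree with the present position to about 2 mm, so I go straight down and close gently to feel the centring.

```bash
python3 -m pendant '[0,0,0.015,0,0,0,1, 0,0,0.03,0,0,0,1, 0,0,0.045,0,0,0,1, 0,0,0.06,0,0,0,1, 0,0,0.071,0,0,0,1, 0,0,0.071,0,0,0,1, 0,0,0.071,0,0,0,0.65, 0,0,0.071,0,0,0,0.65, 0,0,0.071,0,0,0,0.65]' 20
python3 - <<'E'
from h import *
im=eyes.read_camera("wrist"); k=eyes.get_calibration("wrist")
cv2.imwrite("pics/e.png",cv2.resize(cv2.cvtColor(im,4)[150:384,130:390],(600,540)))
E
```

```text
clock: 3.15
tool_pos: [485.4, 160.3, 93.1]
orientation: [179.9, 0.1, 153.6]
force: [0.0, -0.2, -0.4]
opening: 55.2
finger_force: 0.0
```

View pics/e.png

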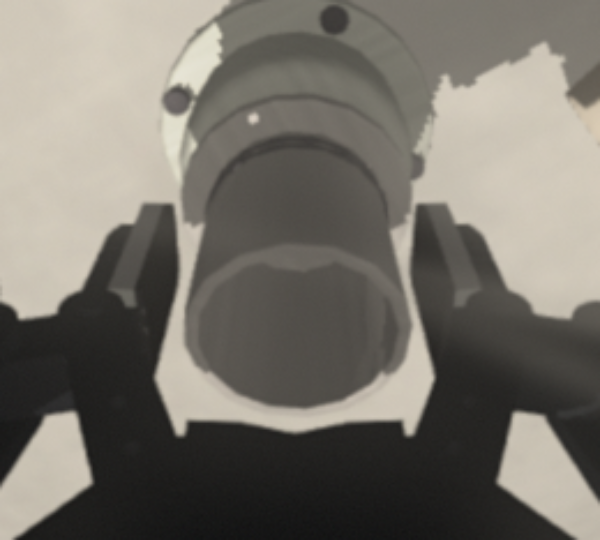

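The cup is centred between the pads: the rim centre is at crop (299,328) and the pad faces are at about 177 and 413. Next I check the offset along tool x, then close.

```bash
python3 - <<'E'
from h import *
p=plane(eyes.get_calibration("wrist"),259.6,292.1,112,True); s=shift([p[0],p[1],93]); print(p,s)
E
python3 -m pendant '[0,0,0,0,0,0,0.3, 0,0,0,0,0,0,0.3, 0,0,0,0,0,0,0.3, 0,0,0,0,0,0,0.3, 0,0,0,0,0,0,0.3]' 20
```

```text
[482.14879155 163.04227244 112.        ] [4.03128703e-03 1.02508998e-03 6.49031338e-06]
clock: 3.7
tool_pos: [485.4, 160.7, 93.0]
orientation: [179.9, 0.0, 153.6]
force: [-0.3, 2.0, 5.6]
opening: 43.7
finger_force: 20.3
```

Gripped at 43.7 mm. I open slightly, shift 2 mm (a compromise between the estimates), close firmly, then turn a third of the way and read the force.

```bash
python3 -m pendant '[0,0,0,0,0,0,0.6, 0.002,0,0,0,0,0,0.6, 0.002,0,0,0,0,0,0.2, 0.002,0,0,0,0,0,0.2, 0.002,0,0,0,0,0,0.2, 0.002,0,0,0,0,0,0.2, 0.002,0,0.0006,0,0,0.05,0.2, 0.002,0,0.0018,0,0,0.15,0.2, 0.002,0,0.003,0,0,0.25,0.2, 0.002,0,0.0042,0,0,0.35,0.2, 0.002,0,0.0048,0,0,0.4,0.2, 0.002,0,0.0048,0,0,0.4,0.2]' 80
python3 -c "
from h import *
s=r.observe();print(s['ft_torque'],s['joints'].round(1),rot(s['orientation']).inv().apply(s['force']))"
```

```text
clock: 4.9
tool_pos: [483.7, 162.9, 88.0]
orientation: [179.8, -0.1, 130.7]
force: [0.0, 6.7, 3.1]
opening: 42.4
finger_force: 80.8
[1.44151884 0.05963537 0.14459955] [ 18.5  15.8 -28.8  45.3   0.2  67.8] [ 5.09217547  4.39168007 -3.04213146]
```

```bash
python3 -m pendant '[0,0,0.0012,0,0,0.1,0.2, 0,0,0.0024,0,0,0.2,0.2, 0,0,0.0036,0,0,0.3,0.2, 0,0,0.0048,0,0,0.4,0.2, 0,0,0.006,0,0,0.5,0.2, 0,0,0.0072,0,0,0.6,0.2, 0,0,0.0084,0,0,0.7,0.2, 0,0,0.0093,0,0,0.78,0.2, 0,0,0.0099,0,0,0.83,0.2, 0,0,0.0102,0,0,0.87,0.2, 0,0,0.0102,0,0,0.9,0.2, 0,0,0.0102,0,0,0.9,0.2]'
python3 -c "
from h import *
s=r.observe();print(s['ft_torque'],s['joints'].round(1),rot(s['orientation']).inv().apply(s['force']))
im=eyes.read_camera('side')
cv2.imwrite('pics/f.png',cv2.resize(cv2.cvtColor(im,4)[90:200,180:290],(600,600),interpolation=cv2.INTER_CUBIC))"
```

```text
clock: 6.1
tool_pos: [486.4, 163.8, 77.9]
orientation: [179.7, -0.4, 79.3]
force: [8.9, 7.9, -7.6]
opening: 42.4
finger_force: 82.3
[ 1.92477819 -1.86324251  1.20687333] [ 18.5  16.6 -29.3  43.7   0.2 119.2] [9.37785878 7.22839874 7.74221063]
```

View pics/f.png

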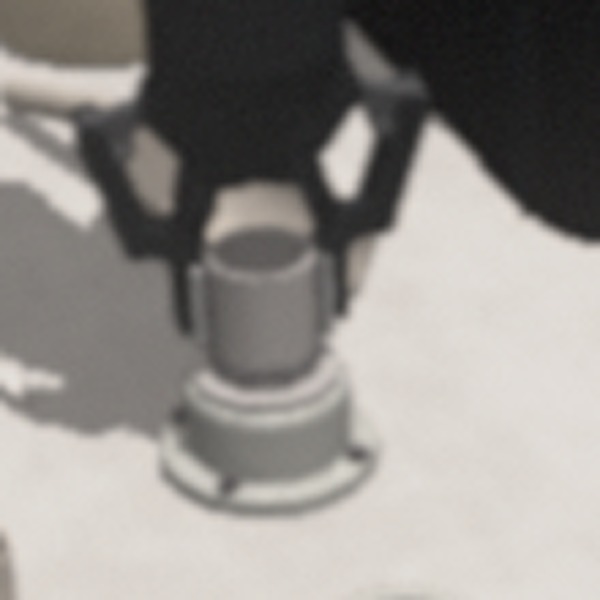

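The side view shows the collar down on the seat, with no gap at crop (268,390). The 1.2 N·m torque at 74° of turn, against 0.4 N·m of friction, suggests the stop. I'll nudge slightly further to confirm.

```bash
python3 -m pendant '[0,0,0,0,0,0.04,0.2, 0,0,0,0,0,0.08,0.2, 0,0,0,0,0,0.08,0.2, 0,0,0,0,0,0.08,0.2]'
python3 -c "
from h import *
s=r.observe();print(s['ft_torque'])"
```

```text
clock: 6.55
tool_pos: [486.4, 162.6, 77.9]
orientation: [179.7, -0.2, 74.8]
force: [9.4, 3.5, -5.7]
opening: 41.9
finger_force: 81.9
[ 0.92233815 -1.92299542  1.6248108 ]
```

Torque rose to 1.6 N·m, so the cup is on its stop. Release and rise.

```bash
python3 -m pendant '[0,0,0,0,0,0.08,0.8, 0,0,0,0,0,0.08,0.8, 0,0,0,0,0,0.08,0.8, 0,0,0,0,0,0.08,0.8, 0,0,-0.015,0,0,0.08,0.8, 0,0,-0.035,0,0,0.08,0.8, 0,0,-0.06,0,0,0.08,0.8, 0,0,-0.09,0,0,0.08,0.8, 0,0,-0.12,0,0,0.08,0.8, 0,0,-0.14,0,0,0.08,0.8, 0,0,-0.15,0,0,0.08,0.8, 0,0,-0.15,0,0,0.08,0.8]'
python3 -c "
from h import *
im=eyes.read_camera('side')
cv2.imwrite('pics/g.png',cv2.resize(cv2.cvtColor(im,4)[90:310,180:320],(510,800)[::1] if 0 else (380,597),interpolation=cv2.INTER_CUBIC))"
```

```text
clock: 7.75
tool_pos: [483.7, 161.2, 228.3]
orientation: [179.9, -0.1, 70.0]
force: [1.0, -0.2, -0.4]
opening: 68.2
finger_force: 0.0
```

View pics/g.png

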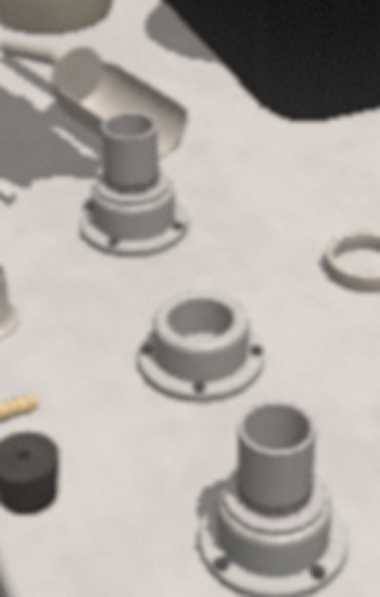

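The cup at (130,165) now sits like the home cup at (275,480), with its collar flat on the seat and no gap. The gripper is clear.

```bash
python3 -c "
from bench import ticket
print(ticket.hand_in())"
```

```text
the job is handed in; nothing more can be done
None
```

The proud cup is screwed down to its stop with its collar on the seat and released, the other cup was left untouched, and the job is handed in at about 8 s on the robot's clock.

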